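# Assemble a paint roller on its clamped frame

### The job

Put this paint roller together on the wire frame held in the vice: slide the short spacer onto the rod up against the collar, then the thick nap roller with its bevelled end outwards, up against the spacer, and last push the end cap on, mouth first, until the sprung catch snaps inside it and it sits home against the roller. Work gently so that the wire frame is not bent (it should never be pushed with more than about 25 N), let go of everything, and leave the other things on the bench where they are.

Things in the scene. Friction and masses are not known exactly. Their poses are not given: they have to be found in the camera images.
- vice: Small blue bench vice, fixed, base 110 x 150, jaws 101 high, holding the roller frame's black grip upright; the grip's axis is the vice's z axis. Origin at the foot of that axis; x axis in the direction of the rod (world -y, up to 0.35 rad off), screw handle on its -y side.
- frame: The wire of the roller frame (8 mm steel). Origin where it leaves the grip, 140 above the bench; it runs at least 45 below the rod to the collar end and turns up into the level rod. Nothing stands above or beside the rod. It gives springily when pushed: about 4 N per mm along the rod or sideways; it does not give up or down. More than about 25 N (6 mm) would bend it.
- rod_root (a point): Point on the rod's axis at the face of its collar (18 dia, 8 thick), the stop for the spacer; 220 above the bench, 60 behind the grip's axis. x axis along the level rod towards its free tip, z up. Rod 8 dia. Reaching a stop is felt as a force that keeps rising steeply.
- rod_tip (a point): Round-nosed free end of the rod, 141 from rod_root. Sprung catch here: two steel barbs, left and right of the rod, widest (16 over both) at 118.4 from rod_root, tapering to rod width at 128. They yield to a bore pushed on (5 to 12 N for spacer and roller, 12 to 18 N for the cap) and spring out behind it; the push then drops sharply. Spacer and roller go right past them.
- spacer: Short eight-sided light plastic spacer: 24 long, 32 over flats, 12 bore right through, both ends alike. Origin at mid length on its axis, x axis along the bore. Home: origin 12 from rod_root. Lies on a flat, x axis within 0.6 rad of world -y; any of three places.
- roller: Thick paint roller, cream nap, 90 long, 50 over the flats it lies on, 12 bore through a bearing 10 thick at each end, hollow (36) between. One end square, the other with a bevelled nap edge. Origin at mid length on its axis, x axis towards the bevelled end. Home: origin 69 from rod_root, bevel to the tip. Lies on a flat, x axis within 0.6 rad of world -y; any of three places.
- roller_bevel (a point): Centre of the roller's bevelled end face, 45 from the roller's origin.
- end_cap: Eight-sided light plastic end cap, 40 long, 34 over flats, one end domed and closed, the other open: a lip of 10 bore 2.5 thick, a hollow 18 wide, 12.5 long for the barbs, a blind 10 bore 14 long for the tip. Origin at mid length on its axis, x axis from mouth to dome. Snapped home: origin 134 from rod_root, within 1 mm. Lies on a flat, x axis within 0.6 rad of world -y; any of three places.
- cap_mouth (a point): Centre of the end cap's open end face, 20 from the cap's origin.
- cartridge: Bystander: sealant cartridge, white plastic tube 49 dia x 236 high, standing; origin at the centre of its foot.
- foam_can: Bystander: aerosol foam can, 65 dia x 232 high, standing; origin at the centre of its foot.
- masking_tape: Bystander: roll of masking tape, 100 outside, 76 inside, 25 high, lying flat; origin at the centre of its underside.
- slim_roller: Bystander: slim white foam roller, 30 dia x 110 long, lying; not wanted for this job; origin at mid length on its axis.
- tape_measure: Bystander: tape measure, 70 x 36 x 66 high, standing; origin at the centre of its underside.
- scraper: Bystander: scraper with a handle, 240 long, lying flat; origin at mid length on its underside.

How it is judged:
By the outcome, as a careful person would: the job done as asked, in the order asked, and still so for the second after the job is handed in, with the robot touching nothing.
It also fails if it takes over 72 s, if anything falls off the work surface, if the arm or the gripper's body presses on something with over 40 N, if the wrist force passes 120 N, or if a joint passes its speed limit or range.

### The arm

A 6-joint arm with a two-finger parallel gripper is mounted at the origin on the work surface. World frame = base frame: x ahead of the robot, y to its left, z up, the work surface at z = 0. Lengths are in m, angles in rad, forces in N, time in s.
With the tool pointing down it reaches from about 0.35 to 0.975 m from the base axis. Payload 4.9 kg.
Tool frame: the origin (TCP) lies at the very end of the fingers, on their centre line; the grasp point (between the pads) lies 19 mm behind it (ctrl.grasp_offset is the distance from the TCP to the grasp point, in m); z points along the fingers, y is the line along which they close (so a half turn about z gives the same grasp; the last joint's range is limited). The gripper opens to 85 mm and grips with 20 to 120 N. Pads are 22 mm wide; open, the fingers measure 114 mm over their backs; the gripper's body (76 mm by 85 mm) begins 54 mm behind the grasp point. The pads swing forward as they close: fully open they stand 13 mm farther back than shut.
Start: joints at [1.168, 0.053, 1.613, -0, 1.476, -0.119], TCP at [0.175, 0.6, 0.231] pointing down, gripper open.
Joint ranges: [-3.01, 3.01], [-1.01, 2.22], [0.06, 2.58], [-1.02, 4.17], [0.09, 2.62], [-3.14, 3.14]. Speed limits (rad/s): [2.57, 2.57, 3.14, 3.14, 3.14, 3.14].

### API

Orientations are given as a rotation vector (axis times angle).
In Python, from station import ctrl, optics gives the robot as it stands.
- The arm moves only by the shell command python3 -m handwheel 'ROWS' [OPENING] [FORCE]. ROWS is JSON, a list of rows, each an object of numbers: "tx", "ty", "tz": the shift along the tool's x, y, z in mm; "roll": the turn about the tool's z in rad. A call has 1 to 12 rows; each row shifts and turns the commanded pose from where the row before left it, along the tool's axes as they then stand; what a row does not reach is not made up. A row lasts 1/12 s, in which the tool goes at most 41.7 mm and 7.16 degrees, less where a joint would pass 70% of its speed; a pose out of reach is approached as far as the arm can. A call with a gripper value outside its range is refused whole. OPENING is the finger opening in mm, from 0 to 85.4, set as the call begins (- or left out, the last holds). The fingers move at their own pace and stop on an object; FORCE is the grip in N (left out, the last holds). Time passes only in rows, so rows that do not move let the fingers close. It gives the time, the measured TCP pose, the force, the opening and the grip force at its end, in the units of the state.
- ctrl.get_obs(): the state, without advancing time (a new reading comes with each control period).
- optics.get_image(name): name is "side" or "top"; returns (picture, depth): 480x640x3 uint8, red, green, blue; 480x640 float32, m along the optical axis (not along the pixel's ray), 0 where there is no reading.
- optics.camera_params(name): a dict with "mtx" (3x3 intrinsics, pixels), "k1" (the pictures are not rectified: a ray, as slopes to the right and down, at radius r is drawn at 1 + k1 r^2 times it, then the intrinsics apply), "extrinsics" (4x4, takes a point from camera to world coordinates). Camera axes: x right, y down, z forward; pixel columns grow to the right and rows downward; lengths in m; the calibration is good to about 2 mm. A picture is of the moment at which its call begins. camera_params takes no time and is no camera call.
- ctrl.finish_job(): hands the job in; it is judged then, once.
The state is a dict: "t": time; "q": joint angles; "dq": joint speeds; "effort": joint torques, N m; "tool_pos": TCP position; "tool_rot": TCP orientation; "contact_force": force on the tool from outside, world axes, zero at the start; "wrist_torque": the same for the moment, N m; "opening": finger opening in m; "grip_force": force on a finger pad.
Only numpy, scipy, OpenCV 4.12 (cv2) and the standard library are available. Lean on these libraries where they do the work, as an engineer would, in place of code of your own. Each camera call takes 0.05 s, during which the arm holds its last target. There are 200 camera calls.

## Working session

There is one attempt and no reset: what is moved stays moved. The work goes in short steps, Python scripts to look and compute and a shell command to move; the robot and the scene stay as the last step left them, time stands still between calls to the robot, and variables do not carry over. Pictures are saved under pics/ and viewed, at most 12 in all, crops included, and the job is handed in when it is done.

```bash
ls; mkdir -p pics; python3 - <<'E'
from station import ctrl, optics
import cv2, numpy as np
o=ctrl.get_obs(); print(o, ctrl.grasp_offset)
for n in("side","top"):
    p=optics.camera_params(n); print(n,p)
    im,d=optics.get_image(n); np.savez(f'{n}0.npz',im=im,d=d)
    cv2.imwrite(f'pics/{n}0.png',im[:,:,::-1])
E
```

```text
pics
{'t': 0.0, 'q': array([ 1.16798784e+00,  5.33491363e-02,  1.61428533e+00,  1.44650924e-05,
        1.47596009e+00, -1.19021839e-01]), 'dq': array([ 0.00015824, -0.00100327,  0.0009135 , -0.00059355,  0.00054605,
        0.00035178]), 'effort': array([-2.28907549e-03, -3.93684661e+01, -3.70169806e+01, -3.07630607e-04,
        6.98267191e-03,  2.48333428e-06]), 'tool_pos': array([0.17476442, 0.59943569, 0.23007296]), 'tool_rot': array([-4.44203641e-01, -3.10949296e+00,  3.03180564e-03]), 'contact_force': array([0.7082397 , 0.0142679 , 0.54583259]), 'wrist_torque': array([-0.04407985,  0.01610643,  0.00459961]), 'grip_force': 0.0, 'opening': 0.08528948305073612} 0.0187
side {'mtx': array([[480.16465175,   0.        , 309.84444483],
       [  0.        , 480.16465175, 235.95901634],
       [  0.        ,   0.        ,   1.        ]]), 'k1': -0.04126906578235697, 'extrinsics': array([[ 0.99419197, -0.06741465,  0.0838903 ,  0.45840366],
       [-0.10671116, -0.5163484 ,  0.8497041 , -0.91689221],
       [-0.01396588, -0.85372103, -0.52054333,  0.68089906],
       [ 0.        ,  0.        ,  0.        ,  1.        ]])}
top {'mtx': array([[582.20532351,   0.        , 323.37605414],
       [  0.        , 582.20532351, 241.21804323],
       [  0.        ,   0.        ,   1.        ]]), 'k1': -0.12920633501079193, 'extrinsics': array([[-0.01041121, -0.98541386,  0.16985621,  0.33874895],
       [-0.99990541,  0.01178633,  0.0070895 , -0.03064201],
       [-0.00898807, -0.16976633, -0.98544336,  1.28263592],
       [ 0.        ,  0.        ,  0.        ,  1.        ]])}
```

View pics/side0.png

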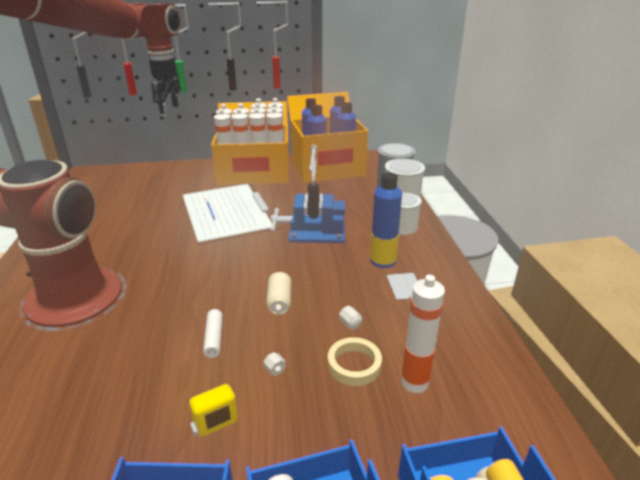

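View pics/top0.png

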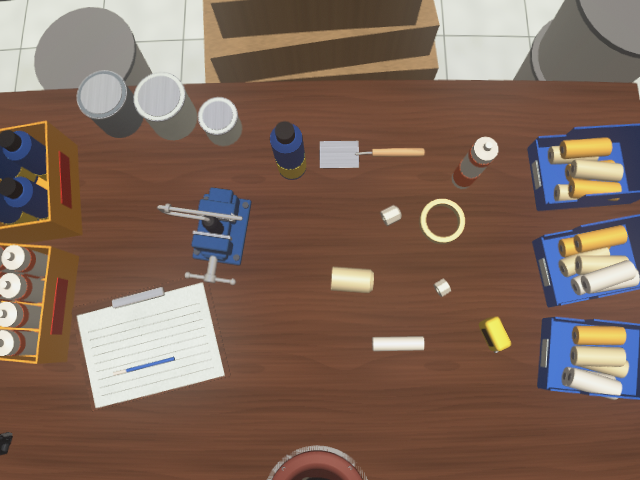

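Side: spacer/cap candidates near (350,317) and (275,363), the roller at (279,292), vice at (318,215). Top: the same things at (391,215), (443,288), (352,279), with the rod near (165–240, 205–218). I'll enlarge these areas.

```bash
cat > h.py <<'E'
import numpy as np, cv2
from station import ctrl, optics
P={n:optics.camera_params(n) for n in("side","top")}
def ray(n,uv):
    p=P[n];K=p["mtx"];d=(np.array(uv,float)-K[:2,2])/K[0,0]
    s=d.copy()
    for _ in range(20): s=d/(1+p["k1"]*(s@s))
    E=p["extrinsics"];return E[:3,3],E[:3,:3]@np.r_[s,1]
def onz(n,uv,z):
    c,r=ray(n,uv);return c+r*(z-c[2])/r[2]
def two(a,b):  # a side px, b top px -> point, gap
    c1,r1=ray("side",a);c2,r2=ray("top",b)
    s=np.linalg.lstsq(np.c_[r1,-r2],c2-c1,rcond=None)[0]
    x,y=c1+r1*s[0],c2+r2*s[1];return (x+y)/2,np.linalg.norm(x-y)
def proj(n,X):
    p=P[n];E=p["extrinsics"];c=E[:3,:3].T@(np.array(X)-E[:3,3]);s=c[:2]/c[2]
    return s*(1+p["k1"]*(s@s))*p["mtx"][0,0]+p["mtx"][:2,2]
def dpt(n,uv,d): 
    c,r=ray(n,uv);return c+r*d
E
python3 - <<'E'
import numpy as np,cv2
t=np.load('top0.npz')['im'][:,:,::-1];s=np.load('side0.npz')['im'][:,:,::-1]
def c(im,x,y,w,h): return cv2.resize(im[y:y+h,x:x+w],(400,300),interpolation=cv2.INTER_CUBIC)
a=np.hstack([c(t,150,185,100,75),c(t,370,195,100,75)]);a[:]=a
b=np.hstack([c(s,270,135,100,75),c(t,390,250,100,75)])
cv2.imwrite('pics/c1.png',np.vstack([a,b]))
b=np.hstack([c(s,240,265,80,60),c(s,320,290,80,60)])
a=np.hstack([c(s,240,330,80,60),c(t,315,250,80,60)])
cv2.imwrite('pics/c2.png',np.vstack([a,b]))
E
```

```text
(no output)
```

View pics/c1.png

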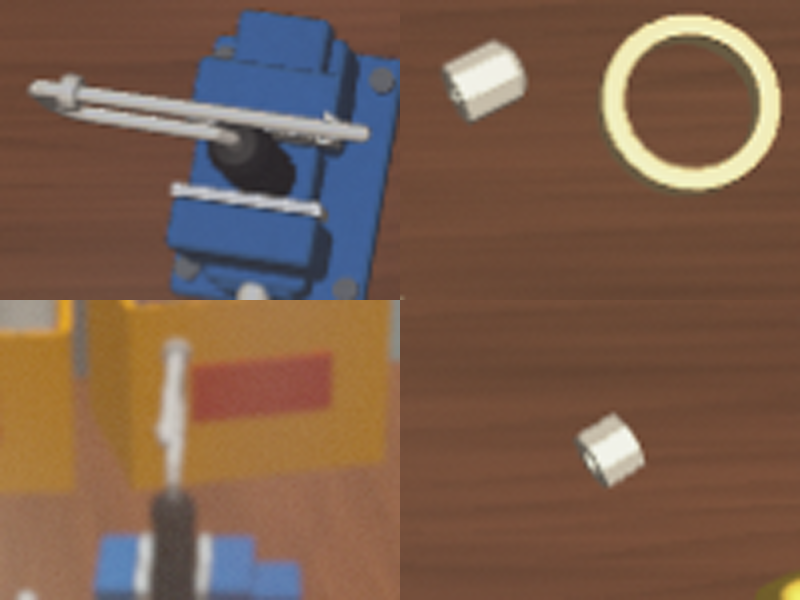

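View pics/c2.png

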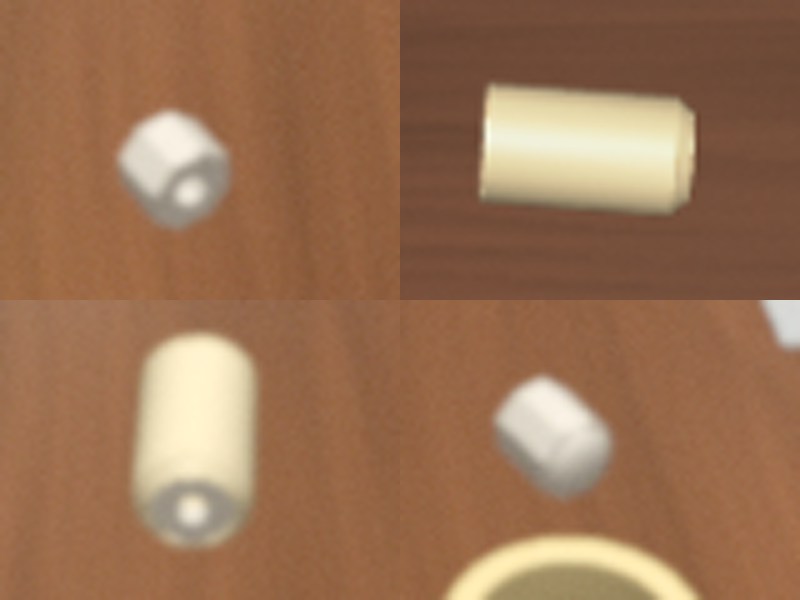

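Top crop: the cap at full-image (391,215) has its mouth at the left and dome at the right. The spacer is at (443,288), the roller has its bevel at the right, the collar is at ~(168,208) and the rod tip at ~(242,218). All three parts already point the right way round, so next I'll triangulate them.

```bash
cat > m.py <<'E'
from h import *
T=np.load('top0.npz');S=np.load('side0.npz')
def blob(im,x,y,f):
    h=cv2.cvtColor(im,cv2.COLOR_RGB2HSV); m=f(h.astype(int),im.astype(int)).astype(np.uint8)
    n,l,st,c=cv2.connectedComponentsWithStats(m); i=l[y,x]
    cn,_=cv2.findContours((l==i).astype(np.uint8),0,1)
    return st[i],c[i],np.argwhere(l==i)[:,::-1].astype(float),cn[0]
# background is red-brown: blue channel relative to red is small
f=lambda h,r:(r[...,2]>0.62*r[...,0])&(r[...,0]>75)
g=lambda h,r:(r[...,2]>0.56*r[...,0])&(r[...,0]>120)
for nm,s,t,L in[("spacer",(275,363),(443,288),16),("cap",(350,317),(391,215),17),("roller",(279,290),(352,279),25)]:
    a=blob(S['im'],*s,f if nm!='roller' else g);b=blob(T['im'],*t,f if nm!='roller' else g)
    X,gap=two(a[1],b[1]);print(nm,a[0],b[0],X.round(4),'gap',gap.round(4))
    r=cv2.minAreaRect(b[3]);bx=cv2.boxPoints(r);w=np.array([onz("top",p,L/1e3)for p in bx]);print(' side',r, 'edges mm/ang',[(round(1e3*np.linalg.norm(w[i]-w[i-1])),np.degrees(np.arctan2(*(w[i]-w[i-1])[1::-1])).round(1)) for i in range(4)])
    q=np.array([onz("top",p,L/1e3)for p in b[2]])[:,:2];ev,V=np.linalg.eigh(np.cov(q.T));print(' pca',np.degrees(np.arctan2(V[1,1],V[0,1])).round(1),(ev**.5*12**.5*1e3).round(1), 'depth top z',np.median([dpt("top",b[1],T['d'][int(b[1][1]),int(b[1][0])])[2]]).round(4))
# rod in top view: bright column centroid
im=T['im'].astype(int);pts=[]
for x in range(160,246,4):
    col=im[200:232,x].astype(float); m=(col.min(1)>105)
    print(x,[200+i for i in np.where(m)[0]],end=' ')
print()
for q in [(167.5,208),(242,218.2)]:
    X=onz("top",q,.22);print(X.round(4),'side px',proj("side",X).round(1))
E
python3 m.py
```

```text
spacer [263 352  23  24 401] [433 278  18  19 222] [ 0.4516 -0.279   0.0199] gap 0.0001
 side ((442.08819580078125, 287.1470642089844), (16.120866775512695, 14.405879974365234), 59.036251068115234) edges mm/ang [(35, np.float64(29.2)), (32, np.float64(-60.4)), (35, np.float64(-150.9)), (32, np.float64(119.4))]
 pca -152.6 [30.8 34.1] depth top z 0.0262
cap [338 305  25  25 420] [380 205  22  21 320] [ 0.6135 -0.1712  0.022 ] gap 0.0012
 side ((390.90008544921875, 214.30001831054688), (16.54690170288086, 20.124608993530273), 63.43495178222656) edges mm/ang [(37, np.float64(24.7)), (46, np.float64(-63.7)), (37, np.float64(-155.6)), (45, np.float64(116.1))]
 pca 119.8 [36.6 43.3] depth top z 0.0332
roller [266 271  26  44 993] [ 330  266   44   27 1023] [ 0.4703 -0.082   0.0304] gap 0.0002
 side ((351.90606689453125, 279.314697265625), (43.03321838378906, 24.295244216918945), 4.085616588592529) edges mm/ang [(93, np.float64(85.2)), (53, np.float64(-4.8)), (94, np.float64(-94.8)), (53, np.float64(174.6))]
 pca 84.2 [52.1 91.9] depth top z 0.0464
160 [np.int64(205), np.int64(206), np.int6
[... 1485 characters left out ...]
.int64(215)] 216 [np.int64(213), np.int64(214), np.int64(215), np.int64(216), np.int64(217)] 220 [np.int64(213), np.int64(214), np.int64(215), np.int64(216), np.int64(217), np.int64(218)] 224 [np.int64(214), np.int64(215), np.int64(216), np.int64(217), np.int64(218)] 228 [np.int64(215), np.int64(216), np.int64(217), np.int64(218), np.int64(219)] 232 [np.int64(213), np.int64(214), np.int64(215), np.int64(216), np.int64(217), np.int64(218), np.int64(219), np.int64(220)] 236 [np.int64(216), np.int64(217), np.int64(218), np.int64(219)] 240 [np.int64(216), np.int64(217), np.int64(218), np.int64(219)] 244 [] 
[0.5893 0.2716 0.22  ] side px [313.5 148.9]
[0.5675 0.1289 0.22  ] side px [311.2 171.1]
```

```bash
cat > go.py <<'E'
import sys
from h import *
from scipy.spatial.transform import Rotation as R
# usage: go.py x y z(mm, TCP) yaw_deg of tool x -> translation in the present tool axes (mm), then roll
x=np.array([float(v) for v in sys.argv[1:5]]);o=ctrl.get_obs()
M=R.from_rotvec(o["tool_rot"]).as_matrix();d=M.T@(x[:3]-1e3*o["tool_pos"])
yaw=np.degrees(np.arctan2(M[1,0],M[0,0]));dy=(x[3]-yaw+180)%360-180
print('t',round(o['t'],2),'yaw',yaw.round(2),'d tool mm',d.round(1),'roll',round(-np.radians(dy),4),'tilt',M[2].round(4))
c,s=np.cos(np.radians(dy)),np.sin(np.radians(dy));E=R.from_euler('z',-dy,degrees=True).as_matrix()
print('after roll d',(E.T@d).round(1))
E
python3 - <<'E'
from m import *
print('-----')
for nm,s,t,L in[("spacer",(275,363),(443,288),16),("cap",(350,317),(391,215),17),("roller",(279,290),(352,279),25)]:
    k=f if nm!='roller' else g
    a=blob(S['im'],*s,k);b=blob(T['im'],*t,k);print(nm,onz("side",a[1],L/1e3).round(4),onz("top",b[1],L/1e3).round(4))
im=T['im'].astype(float);q=[]
for x in list(range(172,198,2))+list(range(208,232,2))+[238,240]:
    e=208.5+(x-172)*.132; r=np.arange(int(e)-3,int(e)+4); w=np.clip(im[r,x].min(1)-105,0,None); 
    w*=abs(r-e)<3.0; q.append(onz("top",(x,(w*r).sum()/w.sum()),.22)[:2])
q=np.array(q);k=np.polyfit(q[:,1],q[:,0],1);print('x=',k,'axis deg',np.degrees(np.arctan(k[0])),'res mm',(1e3*(np.polyval(k,q[:,1])-q[:,0])).round(1))
for x in range(238,248):print(x,im[214:222,x].min(1).astype(int))
print('collar');
for x in range(163,174):print(x,im[202:213,x].min(1).astype(int))
s=S['im'];v=s[140:185,300:325].astype(int);print('side sat max-min');
for y in range(140,184,3):print(y,(v[y-140].max(1)-v[y-140].min(1)))
E
python3 go.py 451 -280 120 119
```

```text
spacer [263 352  23  24 401] [433 278  18  19 222] [ 0.4516 -0.279   0.0199] gap 0.0001
 side ((442.08819580078125, 287.1470642089844), (16.120866775512695, 14.405879974365234), 59.036251068115234) edges mm/ang [(35, np.float64(29.2)), (32, np.float64(-60.4)), (35, np.float64(-150.9)), (32, np.float64(119.4))]
 pca -152.6 [30.8 34.1] depth top z 0.0262
cap [338 305  25  25 420] [380 205  22  21 320] [ 0.6135 -0.1712  0.022 ] gap 0.0012
 side ((390.90008544921875, 214.30001831054688), (16.54690170288086, 20.124608993530273), 63.43495178222656) edges mm/ang [(37, np.float64(24.7)), (46, np.float64(-63.7)), (37, np.float64(-155.6)), (45, np.float64(116.1))]
 pca 119.8 [36.6 43.3] depth top z 0.0332
roller [266 271  26  44 993] [ 330  266   44   27 1023] [ 0.4703 -0.082   0.0304] gap 0.0002
 side ((351.90606689453125, 279.314697265625), (43.03321838378906, 24.295244216918945), 4.085616588592529) edges mm/ang [(93, np.float64(85.2)), (53, np.float64(-4.8)), (94, np.float64(-94.8)), (53, np.float64(174.6))]
 pca 84.2 [52.1 91.9] depth top z 0.0464
160 [np.int64(205), np.int64(206), np.int6
[... 4490 characters left out ...]
  11   9  11  15  33  69 103
 109 108 108 109 108 111 102]
170 [ 99 100 103 113 120 117 117 117 105  71  35  19  12   9  14  33  73 103
 112 112 110 109 110 108 106]
173 [ 98 102 104 112 117 120 118 118 121 114  97  54  22  13  21  50  89 106
 113 109 111 106 107 105 105]
176 [ 91  90 102 112 115 119 115 116 115 115  97  56  28  21  30  63  97 109
 113 111 111 110 110 104 108]
179 [ 80  85  96 108 116 119 115 120 120 115  97  60  30  24  39  70  96 106
 108 103 102 103 102  99  97]
182 [72 74 83 91 93 94 90 90 85 78 66 47 26 20 32 47 61 67 70 72 70 70 65 67
 68]
t 0.1 yaw 163.74 d tool mm [-511.5 -766.7  111.5] roll 0.7808 tilt [ 2.0e-04 -1.8e-03 -1.0e+00]
after roll d [-903.  -184.6  111.5]
```

```bash
python3 -m handwheel '[{"roll":0.1115,"tz":-10},{"roll":0.1115,"tz":-10},{"roll":0.1115,"tz":-10},{"roll":0.1115,"tz":-10},{"roll":0.1115,"tz":-10},{"roll":0.1115,"tz":-10},{"roll":0.1115,"tz":-10}]' 60 30; python3 -m handwheel '[{"tx":-33},{"tx":-33},{"tx":-33},{"tx":-33},{"tx":-33},{"tx":-33},{"tx":-33},{"tx":-33},{"tx":-33},{"tx":-33},{"tx":-33},{"tx":-33}]'; python3 go.py 452 -279 110 118.5
```

```text
t 0.1 yaw 163.74 d tool mm [-512.2 -765.5  121.5] roll 0.7895 tilt [ 2.0e-04 -1.8e-03 -1.0e+00]
after roll d [-904.2 -175.4  121.5]$[0]: bad value
$[0]: bad value
```

```bash
python3 -m handwheel '[{"tx":0.0,"ty":0.0,"tz":-10.0,"roll":0.11}]' 60 30; python3 -m handwheel --help | head -30
```

```text
t: 0.18
tool_pos: [0.1744, 0.5985, 0.238]
tool_rot: [-0.617, -3.079, 0.009]
contact_force: [-0.1, -0.2, -0.5]
opening: 0.0756
grip_force: 0.0invalid input: not JSON, or not a number
```

```bash
python3 -m handwheel '[{"tx":0,"ty":0,"tz":-10,"roll":0.113},{"tx":0,"ty":0,"tz":-10,"roll":0.113},{"tx":0,"ty":0,"tz":-10,"roll":0.113},{"tx":0,"ty":0,"tz":-10,"roll":0.113},{"tx":0,"ty":0,"tz":-10,"roll":0.113},{"tx":0,"ty":0,"tz":-10,"roll":0.113}]' 60 30; python3 -m handwheel '[{"tx":-33,"ty":0,"tz":0,"roll":0},{"tx":-33,"ty":0,"tz":0,"roll":0},{"tx":-33,"ty":0,"tz":0,"roll":0},{"tx":-33,"ty":0,"tz":0,"roll":0},{"tx":-33,"ty":0,"tz":0,"roll":0},{"tx":-33,"ty":0,"tz":0,"roll":0},{"tx":-33,"ty":0,"tz":0,"roll":0},{"tx":-33,"ty":0,"tz":0,"roll":0},{"tx":-33,"ty":0,"tz":0,"roll":0},{"tx":-33,"ty":0,"tz":0,"roll":0},{"tx":-33,"ty":0,"tz":0,"roll":0},{"tx":-33,"ty":0,"tz":0,"roll":0}]'; python3 go.py 452 -279 110 118.5
```

```text
t: 0.68
tool_pos: [0.1749, 0.5997, 0.301]
tool_rot: [1.612, 2.697, -0.002]
contact_force: [-0.3, -0.5, 0.2]
opening: 0.06
grip_force: 0.0
t: 1.68
tool_pos: [0.3647, 0.2507, 0.3009]
tool_rot: [-1.604, -2.701, 0.0]
contact_force: [0.8, 0.7, 1.3]
opening: 0.0603
grip_force: 0.0
t 1.68 yaw 118.6 d tool mm [-506.9 -176.9  190.9] roll 0.0018 tilt [ 0.e+00 -3.e-04 -1.e+00]
after roll d [-507.2 -176.   190.9]
```

```bash
python3 -m handwheel '[{"tx":-36.2,"ty":-12.6,"tz":13.6,"roll":0},{"tx":-36.2,"ty":-12.6,"tz":13.6,"roll":0},{"tx":-36.2,"ty":-12.6,"tz":13.6,"roll":0},{"tx":-36.2,"ty":-12.6,"tz":13.6,"roll":0},{"tx":-36.2,"ty":-12.6,"tz":13.6,"roll":0},{"tx":-36.2,"ty":-12.6,"tz":13.6,"roll":0},{"tx":-36.2,"ty":-12.6,"tz":13.6,"roll":0},{"tx":-36.2,"ty":-12.6,"tz":13.6,"roll":0},{"tx":-36.2,"ty":-12.6,"tz":13.6,"roll":0},{"tx":-36.2,"ty":-12.6,"tz":13.6,"roll":0},{"tx":-36.2,"ty":-12.6,"tz":13.6,"roll":0},{"tx":-36.2,"ty":-12.6,"tz":13.6,"roll":0}]'; python3 -m handwheel '[{"tx":-36.2,"ty":-12.6,"tz":13.6,"roll":0},{"tx":-36.2,"ty":-12.6,"tz":13.6,"roll":0},{"tx":0,"ty":0,"tz":0,"roll":0},{"tx":0,"ty":0,"tz":0,"roll":0}]'; python3 go.py 452 -279 4 118.5; python3 - <<'E'
from h import *
im,d=optics.get_image("side");a=cv2.resize(im[290:410,205:345,::-1],(560,480),interpolation=2);cv2.imwrite('pics/s1.png',a)
E
```

```text
t: 2.68
tool_pos: [0.4392, -0.2034, 0.1371]
tool_rot: [-1.605, -2.7, -0.0]
contact_force: [1.0, 0.2, 0.7]
opening: 0.0604
grip_force: 0.0
t: 3.02
tool_pos: [0.451, -0.2779, 0.1088]
tool_rot: [-1.606, -2.695, -0.001]
contact_force: [-0.9, 1.3, 0.5]
opening: 0.0598
grip_force: 0.0
t 3.02 yaw 118.42 d tool mm [ -1.9   0.5 104.7] roll -0.0014 tilt [ 0.0043 -0.0015 -1.    ]
after roll d [ -1.9   0.5 104.7]
```

View pics/s1.png

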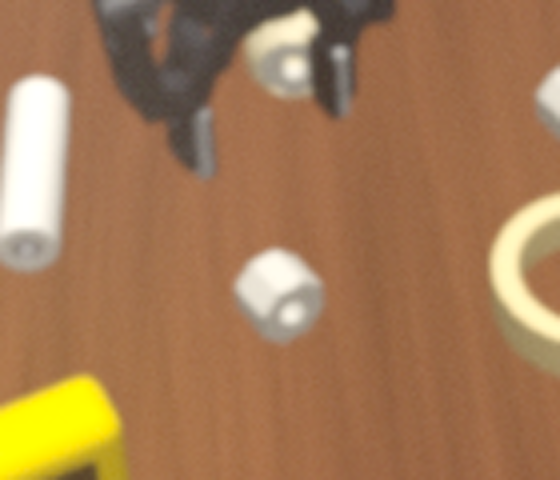

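The fingertips at full-image (255,334) and (290,319) straddle the spacer at (275,363), so the grasp line is right. I'll descend and close.

```bash
python3 -c "
from h import *
print(proj('side',[.451,-.278,.109]))"; python3 -m handwheel '[{"tx":-1,"ty":0,"tz":30,"roll":0},{"tx":-1,"ty":0,"tz":30,"roll":0},{"tx":0,"ty":0,"tz":25,"roll":0},{"tx":0,"ty":0,"tz":14,"roll":0},{"tx":0,"ty":0,"tz":6,"roll":0},{"tx":0,"ty":0,"tz":0,"roll":0}]';  python3 go.py 452 -279 3 118.5;python3 -m handwheel '[{"tx":0,"ty":0,"tz":0,"roll":0},{"tx":0,"ty":0,"tz":0,"roll":0},{"tx":0,"ty":0,"tz":0,"roll":0},{"tx":0,"ty":0,"tz":0,"roll":0},{"tx":0,"ty":0,"tz":0,"roll":0},{"tx":0,"ty":0,"tz":0,"roll":0}]' 20 35;  python3 go.py 452 -279 3 118.5
```

```text
[271.29575615 326.60931552]
t: 3.57
tool_pos: [0.4525, -0.2771, 0.0051]
tool_rot: [-1.601, -2.701, -0.001]
contact_force: [-0.4, 0.2, 0.3]
opening: 0.06
grip_force: 0.0
t 3.57 yaw 118.68 d tool mm [-1.5 -1.3  2.1] roll 0.0031 tilt [ 2.e-03 -6.e-04 -1.e+00]
after roll d [-1.5 -1.3  2.1]
t: 4.07
tool_pos: [0.4546, -0.2798, 0.0081]
tool_rot: [1.603, 2.698, 0.0]
contact_force: [-0.5, 3.2, 6.2]
opening: 0.0313
grip_force: 35.7
t 4.07 yaw 118.58 d tool mm [ 2.  -1.9  5.1] roll 0.0014 tilt [-0.003   0.0018 -1.    ]
after roll d [ 2.  -1.9  5.1]
```

```bash
python3 -m handwheel '[{"tx":0,"ty":0,"tz":0,"roll":0}]'; python3 -m handwheel '[{"tx":0,"ty":0,"tz":-10,"roll":0},{"tx":0,"ty":0,"tz":0,"roll":0}]'; python3 -m handwheel '[{"tx":0,"ty":0,"tz":-30,"roll":0},{"tx":0,"ty":0,"tz":-30,"roll":0},{"tx":0,"ty":0,"tz":-30,"roll":0},{"tx":0,"ty":0,"tz":-30,"roll":0},{"tx":0,"ty":0,"tz":-30,"roll":0},{"tx":0,"ty":0,"tz":-30,"roll":0},{"tx":0,"ty":0,"tz":-20,"roll":0},{"tx":0,"ty":0,"tz":0,"roll":0}]'; python3 - <<'E'
from h import *
import subprocess,sys
def img(tag):
    im,d=optics.get_image("side");return im
for i in range(4):
    im=img(0);print((1e3*ctrl.get_obs()["tool_pos"]).round(1),ctrl.get_obs()["contact_force"].round(1))
E
python3 go.py 540 60 225 81
```

```text
t: 4.15
tool_pos: [0.4546, -0.2798, 0.0081]
tool_rot: [1.603, 2.698, 0.0]
contact_force: [0.0, 0.6, 6.5]
opening: 0.031
grip_force: 35.7
t: 4.32
tool_pos: [0.4541, -0.2798, 0.018]
tool_rot: [1.603, 2.698, -0.001]
contact_force: [0.4, -1.1, -0.1]
opening: 0.0315
grip_force: 35.0
t: 4.98
tool_pos: [0.4552, -0.2808, 0.2224]
tool_rot: [1.599, 2.692, -0.003]
contact_force: [-0.1, -0.5, 0.3]
opening: 0.0313
grip_force: 34.9
[ 454.3 -280.   219.3] [-0.4  0.4 -0.3]
[ 453.3 -279.2  216.7] [-0.1 -0.7 -0.7]
[ 452.6 -278.6  214.9] [-0.3 -0.3 -0.9]
[ 452.3 -278.3  214. ] [-0.2  0.8 -1. ]
t 5.18 yaw 118.58 d tool mm [255.1 238.9 -10.6] roll 0.656 tilt [ 0.0028 -0.0011 -1.    ]
after roll d [347.9  33.7 -10.6]
```

```bash
python3 -m handwheel '[{"tx":0,"ty":0,"tz":0,"roll":0.109},{"tx":0,"ty":0,"tz":0,"roll":0.109},{"tx":0,"ty":0,"tz":0,"roll":0.109},{"tx":0,"ty":0,"tz":0,"roll":0.109},{"tx":0,"ty":0,"tz":0,"roll":0.11},{"tx":0,"ty":0,"tz":0,"roll":0.11},{"tx":0,"ty":0,"tz":0,"roll":0}]';  python3 go.py 561 85 213 81
```

```text
t: 5.77
tool_pos: [0.4522, -0.2782, 0.2133]
tool_rot: [-2.387, -2.036, 0.001]
contact_force: [0.5, 0.1, -0.2]
opening: 0.0312
grip_force: 34.9
t 5.77 yaw 80.9 d tool mm [375.8  50.    1. ] roll -0.0017 tilt [ 0.0021 -0.0037 -1.    ]
after roll d [375.8  50.7   1. ]
```

```bash
python3 -m handwheel '[{"tx":20,"ty":5,"tz":0,"roll":0},{"tx":36,"ty":5,"tz":0,"roll":0},{"tx":38,"ty":5,"tz":0,"roll":0},{"tx":40,"ty":5,"tz":0,"roll":0},{"tx":40,"ty":5,"tz":0,"roll":0},{"tx":40,"ty":5,"tz":0,"roll":0},{"tx":40,"ty":5,"tz":0,"roll":0},{"tx":40,"ty":5,"tz":0,"roll":0},{"tx":38,"ty":5,"tz":0,"roll":0},{"tx":28,"ty":5,"tz":0,"roll":0},{"tx":15,"ty":0,"tz":0,"roll":0},{"tx":0,"ty":0,"tz":0,"roll":0}]';python3 -m handwheel '[{"tx":0,"ty":0,"tz":0,"roll":0},{"tx":0,"ty":0,"tz":0,"roll":0},{"tx":0,"ty":0,"tz":0,"roll":0},{"tx":0,"ty":0,"tz":0,"roll":0}]';  python3 go.py 561 85 213 81; python3 - <<'E'
from h import *
out=[]
for n,(x,y) in(("side",(265,130)),("top",(190,180))):
    im,d=optics.get_image(n);np.savez(n+'1.npz',im=im,d=d);out.append(cv2.resize(im[y:y+80,x:x+100,::-1],(400,320),interpolation=2))
cv2.imwrite('pics/s2.png',np.hstack(out))
E
```

```text
t: 6.77
tool_pos: [0.5605, 0.0866, 0.214]
tool_rot: [-2.38, -2.047, 0.003]
contact_force: [-0.2, -0.5, -0.6]
opening: 0.0313
grip_force: 34.9
t: 7.1
tool_pos: [0.5609, 0.0825, 0.2157]
tool_rot: [-2.39, -2.039, 0.001]
contact_force: [-0.1, 0.2, 0.1]
opening: 0.031
grip_force: 34.9
t 7.1 yaw 80.94 d tool mm [ 2.4 -0.3  2.7] roll -0.0011 tilt [-2.e-04 -3.e-04 -1.e+00]
after roll d [ 2.4 -0.3  2.7]
```

View pics/s2.png

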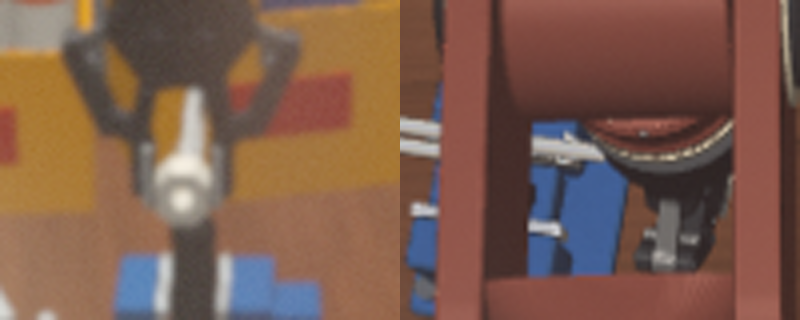

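```bash
python3 - <<'E'
from h import *
im=np.load('side1.npz')['im'].astype(int)
for y in(.129,.1,.0705): print(y,proj("side",[.547+.159*y,y,.22]).round(1))
v=im[165:190,298:326]
g=v.sum(2)//3
for r in range(0,25):print(165+r,g[r])
E
```

```text
0.129 [311.2 171. ]
0.1 [310.6 176.2]
0.0705 [310.  181.6]
165 [ 73  75  86  96  96  99 107 109 111 115 125 149 178 200 204 199 192 172
 139 112  96  89  84  76  78  86  93  99]
166 [ 76  82 107 125 124 113 112 110 112 117 131 158 189 204 203 199 191 172
 136 117 113 106  92  85  83  91 100 109]
167 [ 80  88 114 134 132 116 110 111 116 125 145 168 194 207 208 196 188 165
 134 123 123 121 104  89  85  96 107 112]
168 [ 79  85 108 124 119 108 108 115 125 151 170 189 206 215 214 205 192 165
 132 119 123 124 109  91  85  96 106 113]
169 [ 82  85 103 111 111 103 111 124 154 181 202 214 223 227 225 217 203 173
 137 117 119 120 108  88  86  99 109 113]
170 [ 79  82 102 113 108 105 125 151 179 206 222 230 233 234 232 225 211 186
 152 125 121 120 103  89  88  99 109 111]
171 [ 83  82 102 113 111 115 147 176 199 216 228 234 235 235 233 226 215 198
 174 144 126 120 105  86  86  98 109 113]
172 [ 81  86 101 115 112 127 167 191 204 213 223 229 229 228 225 221 214 206
 191 160 131 117 104  86  91  99 110 111]
173 [ 87  88 102 113 117 136 173 194 194 196 201 206 207 206 205 204 206 206
 198 169 136
[... 1233 characters left out ...]
116 114 114 118 125 131 133 137 139 140 141 141 138 136 131 114
 105  96 101 106 108 107 108 108 109 109]
185 [112 113 114 114 115 115 119 120 126 125 127 126 128 128 130 124 112 102
  84  87  92 104 108 107 109 108 105 110]
186 [112 111 114 112 114 114 114 117 116 114 111 108 108 108 109 105  97  86
  80  78  90 100 108 110 109 107 108 108]
187 [112 110 112 113 115 116 118 114 111  98  90  86  86  87  90  83  81  79
  78  76  85  99 105 106 108 106 107 109]
188 [113 110 115 114 114 113 116 114 112  93  83  71  77  77  77  78  76  76
  75  76  82  99 105 107 109 106 108 106]
189 [111 111 110 110 115 113 114 114 106  94  80  74  68  75  75  72  71  72
  73  73  86  97 109 110 109 109 107 109]
```

```bash
python3 -m handwheel '[{"tx":10,"ty":0,"tz":3.5,"roll":0},{"tx":12,"ty":0,"tz":0,"roll":0},{"tx":6,"ty":0,"tz":0,"roll":0},{"tx":2,"ty":0,"tz":0,"roll":0},{"tx":0,"ty":0,"tz":0,"roll":0}]';python3 go.py 569 139 212 81;python3 -m handwheel '[{"tx":3,"ty":0,"tz":0,"roll":0},{"tx":3,"ty":0,"tz":0,"roll":0},{"tx":2,"ty":0,"tz":0,"roll":0},{"tx":0,"ty":0,"tz":0,"roll":0}]';  python3 go.py 569 139 212 81
```

```text
t: 7.62
tool_pos: [0.5658, 0.1143, 0.2124]
tool_rot: [2.387, 2.042, -0.0]
contact_force: [-0.4, -0.1, -0.3]
opening: 0.031
grip_force: 34.9
t 7.62 yaw 81.1 d tool mm [24.9 -0.7  0.4] roll 0.0017 tilt [-1.e-04 -1.e-04 -1.e+00]
after roll d [24.9 -0.8  0.4]
t: 7.95
tool_pos: [0.5671, 0.1215, 0.2124]
tool_rot: [-2.389, -2.041, -0.0]
contact_force: [-0.5, 0.5, -1.0]
opening: 0.0314
grip_force: 34.9
t 7.95 yaw 81.02 d tool mm [17.6 -0.8  0.4] roll 0.0003 tilt [ 1.e-04  0.e+00 -1.e+00]
after roll d [17.6 -0.9  0.4]
```

```bash
python3 -m handwheel '[{"tx":3,"ty":-0.7,"tz":0,"roll":0},{"tx":3,"ty":0,"tz":0,"roll":0},{"tx":2,"ty":0,"tz":0,"roll":0},{"tx":0,"ty":0,"tz":0,"roll":0}]';python3 -m handwheel '[{"tx":2,"ty":0,"tz":0,"roll":0},{"tx":2,"ty":0,"tz":0,"roll":0},{"tx":2,"ty":0,"tz":0,"roll":0},{"tx":0,"ty":0,"tz":0,"roll":0}]';  python3 go.py 569 139 212 81
```

```text
t: 8.28
tool_pos: [0.5676, 0.1296, 0.2124]
tool_rot: [-2.388, -2.041, -0.0]
contact_force: [-0.2, 0.2, -1.2]
opening: 0.0313
grip_force: 34.9
t: 8.62
tool_pos: [0.5685, 0.1354, 0.2124]
tool_rot: [-2.389, -2.041, 0.0]
contact_force: [-0.3, -0.7, -0.1]
opening: 0.0311
grip_force: 34.9
t 8.62 yaw 81.02 d tool mm [ 3.7 -0.1  0.4] roll 0.0003 tilt [-1.e-04 -2.e-04 -1.e+00]
after roll d [ 3.7 -0.1  0.4]
```

```bash
for i in 1 2 3 4; do python3 -m handwheel '[{"tx":2,"ty":0,"tz":0,"roll":0},{"tx":2,"ty":0,"tz":0,"roll":0}]' | sed -n 1,4p; done
```

```text
t: 8.78
tool_pos: [0.569, 0.1383, 0.2123]
tool_rot: [2.388, 2.039, -0.003]
contact_force: [0.4, -4.0, -0.1]
t: 8.95
tool_pos: [0.5695, 0.141, 0.2121]
tool_rot: [2.387, 2.038, -0.007]
contact_force: [-1.2, -9.6, 0.4]
t: 9.12
tool_pos: [0.5705, 0.1481, 0.2122]
tool_rot: [-2.387, -2.039, -0.003]
contact_force: [-0.3, 1.9, -1.7]
t: 9.28
tool_pos: [0.571, 0.1508, 0.2123]
tool_rot: [2.388, 2.04, -0.002]
contact_force: [-0.3, -2.7, 0.0]
```

```bash
python3 -m handwheel '[{"tx":3,"ty":0,"tz":0,"roll":0},{"tx":4,"ty":0,"tz":0,"roll":0},{"tx":5,"ty":0,"tz":0,"roll":0},{"tx":6,"ty":0,"tz":0,"roll":0},{"tx":6,"ty":0,"tz":0,"roll":0},{"tx":6,"ty":0,"tz":0,"roll":0},{"tx":0,"ty":0,"tz":0,"roll":0}]';python3 -m handwheel '[{"tx":0,"ty":0,"tz":-2,"roll":0},{"tx":0,"ty":0,"tz":-2,"roll":0},{"tx":0,"ty":0,"tz":0,"roll":0}]';python3 -m handwheel '[{"tx":0,"ty":0,"tz":2,"roll":0},{"tx":0,"ty":0,"tz":2,"roll":0},{"tx":0,"ty":0,"tz":2,"roll":0},{"tx":0,"ty":0,"tz":2,"roll":0},{"tx":0,"ty":0,"tz":0,"roll":0}]'
```

```text
t: 9.87
tool_pos: [0.5759, 0.1821, 0.2126]
tool_rot: [-2.387, -2.042, -0.001]
contact_force: [0.6, 0.1, 0.2]
opening: 0.0311
grip_force: 35.4
t: 10.12
tool_pos: [0.575, 0.1807, 0.2144]
tool_rot: [-2.387, -2.039, 0.003]
contact_force: [1.5, 2.7, -8.3]
opening: 0.031
grip_force: 37.0
t: 10.53
tool_pos: [0.5765, 0.1805, 0.2101]
tool_rot: [2.388, 2.039, 0.003]
contact_force: [-1.2, -0.2, 3.0]
opening: 0.031
grip_force: 38.4
```

```bash
python3 -m handwheel '[{"tx":0,"ty":0,"tz":-2,"roll":0},{"tx":0,"ty":2,"tz":-2,"roll":0},{"tx":0,"ty":1.5,"tz":0,"roll":0},{"tx":0,"ty":0,"tz":0,"roll":0},{"tx":0,"ty":0,"tz":0,"roll":0}]';python3 go.py 576 182 212 81;python3 -m handwheel '[{"tx":0,"ty":-2,"tz":0,"roll":0},{"tx":0,"ty":-2,"tz":0,"roll":0},{"tx":0,"ty":-3,"tz":0,"roll":0},{"tx":0,"ty":0,"tz":0,"roll":0},{"tx":0,"ty":0,"tz":0,"roll":0}]'; python3 go.py 576 182 212 81;
```

```text
t: 10.95
tool_pos: [0.5787, 0.1802, 0.2124]
tool_rot: [-2.388, -2.04, 0.002]
contact_force: [-3.4, -0.2, 2.1]
opening: 0.031
grip_force: 38.3
t 10.95 yaw 81.01 d tool mm [ 1.4 -3.   0.4] roll 0.0002 tilt [-1.0e-04 -1.5e-03 -1.0e+00]
after roll d [ 1.4 -3.   0.4]
t: 11.37
tool_pos: [0.5727, 0.1809, 0.2122]
tool_rot: [2.388, 2.039, 0.002]
contact_force: [4.1, -0.6, -1.8]
opening: 0.0312
grip_force: 37.7
t 11.37 yaw 81.0 d tool mm [1.6 3.1 0.2] roll -0.0001 tilt [-0.      0.0017 -1.    ]
after roll d [1.6 3.1 0.2]
```

```bash
python3 -m handwheel '[{"tx":3,"ty":3.3,"tz":0,"roll":0},{"tx":6,"ty":0,"tz":0,"roll":0},{"tx":8,"ty":0,"tz":0,"roll":0},{"tx":8,"ty":0,"tz":0,"roll":0},{"tx":8,"ty":0,"tz":0,"roll":0},{"tx":8,"ty":0,"tz":0,"roll":0},{"tx":8,"ty":0,"tz":0,"roll":0},{"tx":6,"ty":0,"tz":0,"roll":0},{"tx":4,"ty":0,"tz":0,"roll":0},{"tx":3,"ty":0,"tz":0,"roll":0},{"tx":2,"ty":0,"tz":0,"roll":0},{"tx":0,"ty":0,"tz":0,"roll":0}]';for i in 1 2 3 ; do python3 -m handwheel '[{"tx":2,"ty":0,"tz":0,"roll":0},{"tx":1.5,"ty":0,"tz":0,"roll":0}]' | sed -n 1,4p; done
```

```text
t: 12.37
tool_pos: [0.5856, 0.2441, 0.2124]
tool_rot: [-2.389, -2.041, 0.0]
contact_force: [-0.4, -0.3, -0.3]
opening: 0.0314
grip_force: 38.0
t: 12.53
tool_pos: [0.5861, 0.2471, 0.2125]
tool_rot: [2.389, 2.04, 0.0]
contact_force: [-0.5, 0.4, -0.7]
t: 12.7
tool_pos: [0.5867, 0.2508, 0.2124]
tool_rot: [-2.389, -2.04, -0.0]
contact_force: [0.9, -0.6, -0.2]
t: 12.87
tool_pos: [0.5872, 0.2543, 0.2124]
tool_rot: [2.389, 2.04, 0.0]
contact_force: [0.1, 0.7, -0.1]
```

```bash
for i in 1 2 3 4 5; do python3 -m handwheel '[{"tx":1,"ty":0,"tz":0,"roll":0},{"tx":1,"ty":0,"tz":0,"roll":0}]' | sed -n 1,4p; done
```

```text
t: 13.03
tool_pos: [0.5875, 0.256, 0.2124]
tool_rot: [2.388, 2.04, -0.001]
contact_force: [-1.6, -1.8, 0.3]
t: 13.2
tool_pos: [0.5877, 0.2571, 0.2124]
tool_rot: [2.388, 2.039, -0.003]
contact_force: [-2.1, -5.6, 1.6]
t: 13.37
tool_pos: [0.588, 0.258, 0.2124]
tool_rot: [2.387, 2.038, -0.007]
contact_force: [-3.0, -9.6, 1.4]
t: 13.53
tool_pos: [0.5882, 0.2588, 0.2124]
tool_rot: [2.387, 2.036, -0.01]
contact_force: [-2.9, -11.6, 2.4]
t: 13.7
tool_pos: [0.5884, 0.2597, 0.2124]
tool_rot: [2.386, 2.035, -0.013]
contact_force: [-4.5, -16.8, 3.4]
```

```bash
python3 -m handwheel '[{"tx":-3.5,"ty":0,"tz":0,"roll":0},{"tx":-3.5,"ty":0,"tz":0,"roll":0},{"tx":0,"ty":0,"tz":0,"roll":0},{"tx":0,"ty":0,"tz":0,"roll":0}]'; python3 -m handwheel '[{"tx":0,"ty":0,"tz":0,"roll":0},{"tx":0,"ty":0,"tz":0,"roll":0},{"tx":0,"ty":0,"tz":0,"roll":0},{"tx":0,"ty":0,"tz":0,"roll":0},{"tx":0,"ty":0,"tz":0,"roll":0}]' 70; python3 -m handwheel '[{"tx":0,"ty":0,"tz":-20,"roll":0},{"tx":0,"ty":0,"tz":-30,"roll":0},{"tx":0,"ty":0,"tz":-30,"roll":0},{"tx":0,"ty":0,"tz":0,"roll":0}]' 80; python3 go.py 471 -81 290 85; python3 go.py 471 -81 100 85
```

```text
t: 14.03
tool_pos: [0.5877, 0.2566, 0.2124]
tool_rot: [2.389, 2.039, -0.001]
contact_force: [-0.4, -4.9, 0.7]
opening: 0.031
grip_force: 38.1
t: 14.45
tool_pos: [0.5877, 0.2576, 0.2125]
tool_rot: [-2.388, -2.041, -0.001]
contact_force: [-0.3, -0.1, -0.2]
opening: 0.0702
grip_force: 0.0
t: 14.78
tool_pos: [0.5903, 0.2582, 0.3009]
tool_rot: [2.385, 2.038, 0.018]
contact_force: [-0.9, 0.4, 2.4]
opening: 0.0801
grip_force: 0.0
t 14.78 yaw 81.02 d tool mm [-353.7  -65.     8.1] roll -0.0694 tilt [ 0.0057  0.0111 -0.9999]
after roll d [-348.4  -89.4    8.1]
t 14.78 yaw 81.02 d tool mm [-354.8  -67.1  198.1] roll -0.0694 tilt [ 0.0057  0.0111 -0.9999]
after roll d [-349.3  -91.5  198.1]
```

```bash
python3 -m handwheel '[{"tx":-25,"ty":-6,"tz":0,"roll":-0.07},{"tx":-36,"ty":-9,"tz":0,"roll":0},{"tx":-36,"ty":-9,"tz":0,"roll":0},{"tx":-36,"ty":-9,"tz":0,"roll":0},{"tx":-36,"ty":-9,"tz":0,"roll":0},{"tx":-36,"ty":-9,"tz":5,"roll":0},{"tx":-34,"ty":-9,"tz":20,"roll":0},{"tx":-32,"ty":-9,"tz":24,"roll":0},{"tx":-30,"ty":-9,"tz":26,"roll":0},{"tx":-25,"ty":-8,"tz":30,"roll":0},{"tx":-15,"ty":-4,"tz":30,"roll":0},{"tx":-7,"ty":-2,"tz":30,"roll":0}]'; python3 -m handwheel '[{"tx":0,"ty":0,"tz":20,"roll":0},{"tx":0,"ty":0,"tz":5,"roll":0},{"tx":0,"ty":0,"tz":0,"roll":0},{"tx":0,"ty":0,"tz":0,"roll":0}]'; python3 go.py 471 -81 8 85; python3 - <<'E'
from h import *
im,d=optics.get_image("side");np.savez('side2.npz',im=im);o=[im[240:330,225:345],im[125:215,250:370]]
cv2.imwrite('pics/s3.png',np.hstack([cv2.resize(i[:,:,::-1],(400,300),interpolation=2) for i in o]))
X=ctrl.get_obs()["tool_pos"];print(proj("side",X)-[225,240])
E
```

```text
t: 15.78
tool_pos: [0.4636, -0.0827, 0.1266]
tool_rot: [2.317, 2.119, 0.001]
contact_force: [1.5, -0.5, -0.2]
opening: 0.0802
grip_force: 0.0
t: 16.12
tool_pos: [0.4649, -0.0809, 0.1035]
tool_rot: [2.315, 2.122, 0.001]
contact_force: [0.2, 0.5, 0.5]
opening: 0.0801
grip_force: 0.0
t 16.12 yaw 85.04 d tool mm [ 0.4  5.9 95.6] roll 0.0007 tilt [-2.0e-04  1.6e-03 -1.0e+00]
after roll d [ 0.4  5.9 95.6]
[49.68399037 24.50165458]
```

View pics/s3.png

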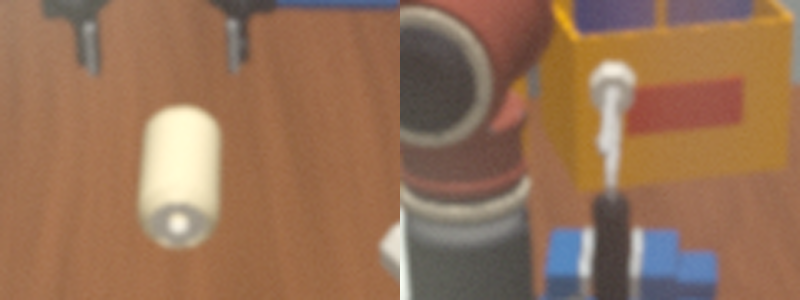

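Left crop: the roller at ~(180,180), with the fingers straddling it about 6 mm to the left. Right crop: the spacer sits up at the collar (612,88). I'll correct and grip.

```bash
python3 -m handwheel '[{"tx":0,"ty":3,"tz":20,"roll":0},{"tx":0,"ty":2.8,"tz":30,"roll":0},{"tx":0,"ty":0,"tz":25,"roll":0},{"tx":0,"ty":0,"tz":14,"roll":0},{"tx":0,"ty":0,"tz":6,"roll":0},{"tx":0,"ty":0,"tz":0,"roll":0},{"tx":0,"ty":0,"tz":0,"roll":0}]';  python3 -m handwheel '[{"tx":0,"ty":0,"tz":0,"roll":0},{"tx":0,"ty":0,"tz":0,"roll":0},{"tx":0,"ty":0,"tz":0,"roll":0},{"tx":0,"ty":0,"tz":0,"roll":0},{"tx":0,"ty":0,"tz":0,"roll":0},{"tx":0,"ty":0,"tz":0,"roll":0}]' 35 50; python3 -m handwheel '[{"tx":0,"ty":0,"tz":0,"roll":0},{"tx":0,"ty":0,"tz":0,"roll":0}]'
```

```text
t: 16.75
tool_pos: [0.4714, -0.0817, 0.0091]
tool_rot: [2.314, 2.122, 0.002]
contact_force: [0.9, 0.4, 0.4]
opening: 0.0799
grip_force: 0.0
t: 17.25
tool_pos: [0.4713, -0.0819, 0.0092]
tool_rot: [2.314, 2.121, 0.002]
contact_force: [-0.7, 1.4, 6.7]
opening: 0.0493
grip_force: 53.5
t: 17.42
tool_pos: [0.4713, -0.0819, 0.0092]
tool_rot: [2.314, 2.121, 0.002]
contact_force: [0.1, 0.5, 6.8]
opening: 0.0489
grip_force: 53.5
```

```bash
python3 -m handwheel '[{"tx":0,"ty":0,"tz":-10,"roll":0},{"tx":0,"ty":0,"tz":-25,"roll":0},{"tx":0,"ty":0,"tz":-35,"roll":0.07},{"tx":0,"ty":0,"tz":-38,"roll":0},{"tx":0,"ty":0,"tz":-35,"roll":0},{"tx":0,"ty":0,"tz":-30,"roll":0},{"tx":0,"ty":0,"tz":-15,"roll":0},{"tx":0,"ty":0,"tz":-7,"roll":0},{"tx":0,"ty":0,"tz":0,"roll":0},{"tx":0,"ty":0,"tz":0,"roll":0},{"tx":0,"ty":0,"tz":0,"roll":0}]';python3 go.py 557.3 65 204.2 81
```

```text
t: 18.33
tool_pos: [0.4687, -0.081, 0.2002]
tool_rot: [-2.386, -2.038, 0.003]
contact_force: [-0.5, 1.1, -1.3]
opening: 0.049
grip_force: 52.8
t 18.33 yaw 81.0 d tool mm [158.1  64.7  -4.2] roll 0.0 tilt [ 6.0e-04 -3.7e-03 -1.0e+00]
after roll d [158.1  64.7  -4.2]
```

```bash
python3 -m handwheel '[{"tx":14,"ty":6,"tz":0,"roll":0},{"tx":25,"ty":10,"tz":0,"roll":0},{"tx":32,"ty":13,"tz":0,"roll":0},{"tx":32,"ty":13,"tz":0,"roll":0},{"tx":28,"ty":12,"tz":0,"roll":0},{"tx":17,"ty":7,"tz":0,"roll":0},{"tx":8,"ty":3.5,"tz":0,"roll":0},{"tx":2,"ty":0,"tz":0,"roll":0},{"tx":0,"ty":0,"tz":0,"roll":0},{"tx":0,"ty":0,"tz":0,"roll":0},{"tx":0,"ty":0,"tz":0,"roll":0}]';python3 go.py 557.3 65 204.2 81; python3 - <<'E'
from h import *
im,d=optics.get_image("side");cv2.imwrite('pics/s4.png',cv2.resize(im[130:220,260:380,::-1],(640,480),interpolation=2))
y=ctrl.get_obs()["tool_pos"][1]-.045
print(proj("side",[.547+.159*y,y,.22]))
E
```

```text
t: 19.25
tool_pos: [0.5577, 0.0635, 0.2021]
tool_rot: [-2.39, -2.039, 0.001]
contact_force: [-0.4, -0.6, -0.3]
opening: 0.0493
grip_force: 52.7
t 19.25 yaw 80.93 d tool mm [ 1.4 -0.6 -2.1] roll -0.0013 tilt [-4.e-04 -6.e-04 -1.e+00]
after roll d [ 1.4 -0.6 -2.1]
[308.75221133 191.89427253]
```

View pics/s4.png

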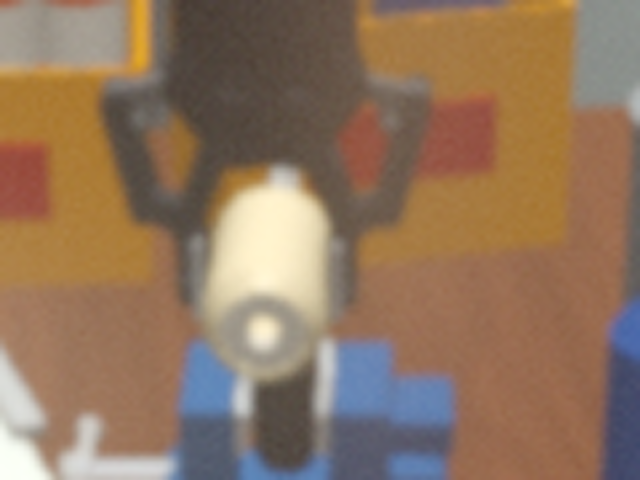

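The bore at full-image (309.3,192.1) against the rod axis predicted at (308.8,191.9): lined up. I'll advance.

```bash
python3 -m handwheel '[{"tx":6,"ty":-0.6,"tz":-1,"roll":0},{"tx":8,"ty":0,"tz":-1,"roll":0},{"tx":4,"ty":0,"tz":0,"roll":0},{"tx":0,"ty":0,"tz":0,"roll":0},{"tx":0,"ty":0,"tz":0,"roll":0}]';python3 go.py 564.1 107.5 204.2 81;python3 -m handwheel '[{"tx":3,"ty":0,"tz":0,"roll":0},{"tx":3,"ty":0,"tz":0,"roll":0},{"tx":2,"ty":0,"tz":0,"roll":0},{"tx":0,"ty":0,"tz":0,"roll":0}]';python3 -m handwheel '[{"tx":3,"ty":0,"tz":0,"roll":0},{"tx":3,"ty":0,"tz":0,"roll":0},{"tx":2,"ty":0,"tz":0,"roll":0},{"tx":0,"ty":0,"tz":0,"roll":0}]';  python3 go.py 564.1 107.5 204.2 81
```

```text
t: 19.72
tool_pos: [0.5605, 0.0828, 0.2045]
tool_rot: [2.388, 2.041, -0.0]
contact_force: [0.4, -1.1, -1.7]
opening: 0.0491
grip_force: 52.7
t 19.72 yaw 81.05 d tool mm [24.9 -0.3  0.3] roll 0.0009 tilt [-2.e-04  1.e-04 -1.e+00]
after roll d [24.9 -0.3  0.3]
t: 20.05
tool_pos: [0.5618, 0.0907, 0.2044]
tool_rot: [-2.388, -2.041, -0.0]
contact_force: [-0.4, -0.6, -0.5]
opening: 0.0492
grip_force: 52.7
t: 20.38
tool_pos: [0.563, 0.0987, 0.2044]
tool_rot: [-2.388, -2.041, -0.0]
contact_force: [0.0, -0.2, -0.1]
opening: 0.0492
grip_force: 52.7
t 20.38 yaw 81.03 d tool mm [ 8.9 -0.3  0.2] roll 0.0006 tilt [ 1.e-04 -0.e+00 -1.e+00]
after roll d [ 8.9 -0.3  0.2]
```

```bash
for i in 1 2 3 4 5; do python3 -m handwheel '[{"tx":2,"ty":0,"tz":0,"roll":0},{"tx":2,"ty":0,"tz":0,"roll":0}]' | sed -n '1,2p;4p'; done
```

```text
t: 20.55
tool_pos: [0.5636, 0.1023, 0.2044]
contact_force: [-0.1, -1.1, -1.2]
t: 20.72
tool_pos: [0.5641, 0.1058, 0.2043]
contact_force: [-0.8, -3.6, -0.3]
t: 20.88
tool_pos: [0.5646, 0.1086, 0.2042]
contact_force: [-2.3, -8.6, -0.7]
t: 21.05
tool_pos: [0.5654, 0.1146, 0.2041]
contact_force: [0.8, 4.8, -2.8]
t: 21.22
tool_pos: [0.5662, 0.1185, 0.2045]
contact_force: [0.6, -0.2, -0.7]
```

```bash
python3 -m handwheel '[{"tx":4,"ty":-0.3,"tz":0,"roll":0},{"tx":6,"ty":0,"tz":0,"roll":0},{"tx":7,"ty":0,"tz":0,"roll":0},{"tx":8,"ty":0,"tz":0,"roll":0},{"tx":8,"ty":0,"tz":0,"roll":0},{"tx":8,"ty":0,"tz":0,"roll":0},{"tx":7,"ty":0,"tz":0,"roll":0},{"tx":5,"ty":0,"tz":0,"roll":0},{"tx":3,"ty":0,"tz":0,"roll":0},{"tx":0,"ty":0,"tz":0,"roll":0}]'|sed -n '1,2p;4p'; for i in 1 2 3 ; do python3 -m handwheel '[{"tx":2,"ty":0,"tz":0,"roll":0},{"tx":2,"ty":0,"tz":0,"roll":0}]' | sed -n '1,2p;4p'; done
```

```text
t: 22.05
tool_pos: [0.5746, 0.174, 0.2044]
contact_force: [0.2, 0.2, -1.2]
t: 22.22
tool_pos: [0.5752, 0.1772, 0.2044]
contact_force: [0.2, -0.5, -0.2]
t: 22.38
tool_pos: [0.5759, 0.1812, 0.2044]
contact_force: [1.3, 0.8, -1.5]
t: 22.55
tool_pos: [0.5764, 0.1847, 0.2043]
contact_force: [-0.6, -4.2, -0.4]
```

```bash
for i in 1 2 3; do python3 -m handwheel '[{"tx":2,"ty":0,"tz":0,"roll":0},{"tx":2,"ty":0,"tz":0,"roll":0}]' | sed -n '1,2p;4p'; done
```

```text
t: 22.72
tool_pos: [0.5768, 0.1876, 0.2041]
contact_force: [-1.5, -7.9, -0.9]
t: 22.88
tool_pos: [0.5778, 0.1936, 0.2043]
contact_force: [0.5, 4.1, -1.6]
t: 23.05
tool_pos: [0.5784, 0.1976, 0.2044]
contact_force: [-0.5, -0.4, -0.5]
```

```bash
for i in 1 2 3 4 5; do python3 -m handwheel '[{"tx":1,"ty":0,"tz":0,"roll":0},{"tx":1,"ty":0,"tz":0,"roll":0}]' | sed -n '2p;4p'; done
```

```text
tool_pos: [0.5787, 0.1992, 0.2045]
contact_force: [-0.9, 0.3, -1.8]
tool_pos: [0.579, 0.2008, 0.2044]
contact_force: [-0.5, -2.5, -0.6]
tool_pos: [0.5792, 0.2019, 0.2045]
contact_force: [-0.8, -6.2, 0.5]
tool_pos: [0.5795, 0.2029, 0.2045]
contact_force: [-2.5, -9.8, 1.1]
tool_pos: [0.5797, 0.2037, 0.2045]
contact_force: [-3.4, -13.0, 2.2]
```

```bash
python3 -m handwheel '[{"tx":-3,"ty":0,"tz":0,"roll":0},{"tx":-2.5,"ty":0,"tz":0,"roll":0},{"tx":0,"ty":0,"tz":0,"roll":0},{"tx":0,"ty":0,"tz":0,"roll":0}]'|sed -n '2p;4p'; python3 -m handwheel '[{"tx":0,"ty":0,"tz":0,"roll":0},{"tx":0,"ty":0,"tz":0,"roll":0},{"tx":0,"ty":0,"tz":0,"roll":0},{"tx":0,"ty":0,"tz":0,"roll":0},{"tx":0,"ty":0,"tz":0,"roll":0}]' 80; python3 -m handwheel '[{"tx":0,"ty":0,"tz":-15,"roll":0},{"tx":0,"ty":0,"tz":-30,"roll":0},{"tx":0,"ty":0,"tz":-35,"roll":0},{"tx":0,"ty":0,"tz":-15,"roll":0},{"tx":0,"ty":0,"tz":0,"roll":0},{"tx":0,"ty":0,"tz":0,"roll":0}]'; python3 go.py 614 -170 290 118; python3 go.py 614 -170 100 118
```

```text
tool_pos: [0.5791, 0.2012, 0.2044]
contact_force: [-0.5, -3.1, -1.5]
t: 24.63
tool_pos: [0.5791, 0.2018, 0.2046]
tool_rot: [-2.388, -2.041, -0.001]
contact_force: [0.2, -0.3, 0.1]
opening: 0.0799
grip_force: 0.0
t: 25.13
tool_pos: [0.5796, 0.2017, 0.3005]
tool_rot: [2.388, 2.04, 0.004]
contact_force: [-0.4, 0.4, -0.5]
opening: 0.0803
grip_force: 0.0
t 25.13 yaw 81.01 d tool mm [-361.8   92.1   10.3] roll -0.6456 tilt [ 0.001   0.0023 -1.    ]
after roll d [-344.4 -144.1   10.3]
t 25.13 yaw 81.01 d tool mm [-362.    91.6  200.3] roll -0.6456 tilt [ 0.001   0.0023 -1.    ]
after roll d [-344.3 -144.6  200.3]
```

```bash
python3 -m handwheel '[{"tx":-25,"ty":6,"tz":0,"roll":0},{"tx":-38,"ty":10,"tz":0,"roll":0},{"tx":-38,"ty":10,"tz":0,"roll":0},{"tx":-38,"ty":10,"tz":0,"roll":0},{"tx":-38,"ty":10,"tz":0,"roll":0},{"tx":-38,"ty":10,"tz":0,"roll":0},{"tx":-38,"ty":10,"tz":0,"roll":0},{"tx":-38,"ty":10,"tz":5,"roll":0},{"tx":-36,"ty":9,"tz":15,"roll":0},{"tx":-24,"ty":5,"tz":20,"roll":0},{"tx":-11,"ty":2,"tz":20,"roll":0}]' 60; python3 -m handwheel '[{"tx":0,"ty":0,"tz":20,"roll":-0.108},{"tx":0,"ty":0,"tz":25,"roll":-0.108},{"tx":0,"ty":0,"tz":25,"roll":-0.108},{"tx":0,"ty":0,"tz":25,"roll":-0.108},{"tx":0,"ty":0,"tz":25,"roll":-0.107},{"tx":0,"ty":0,"tz":15,"roll":-0.107},{"tx":0,"ty":0,"tz":0,"roll":0},{"tx":0,"ty":0,"tz":0,"roll":0}]'; python3 go.py 614 -170 8 118; python3 - <<'E'
from h import *
im,d=optics.get_image("side");im2,d=optics.get_image("top");o=[im[240:345,300:440],im2[180:270,160:280]]
cv2.imwrite('pics/s5.png',np.hstack([cv2.resize(i[:,:,::-1],(400,300),interpolation=2) for i in o]))
X=ctrl.get_obs()["tool_pos"];print(proj("side",X)-[300,240])
E
```

```text
t: 26.05
tool_pos: [0.6122, -0.1737, 0.236]
tool_rot: [-2.391, -2.035, 0.003]
contact_force: [0.3, 0.3, -0.7]
opening: 0.0599
grip_force: 0.0
t: 26.72
tool_pos: [0.6113, -0.1696, 0.1012]
tool_rot: [-1.618, -2.686, 0.001]
contact_force: [-0.2, -0.6, 1.5]
opening: 0.06
grip_force: 0.0
t 26.72 yaw 117.86 d tool mm [-2.1  2.5 93.1] roll -0.0024 tilt [ 0.0044 -0.0037 -1.    ]
after roll d [-2.1  2.5 93.1]
[51.72532974 44.54363875]
```

View pics/s5.png

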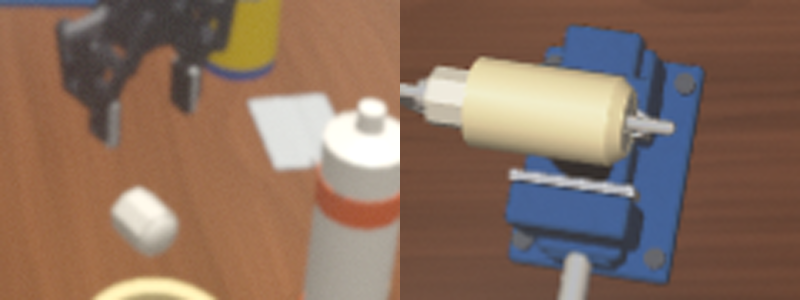

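Left crop: the fingers are above and beyond the cap (145,220), mouth towards the upper left and dome lower right. Right crop: spacer (445,95) and roller (550,110) are home, with barbs (635,125) and tip free beyond the bevel.

```bash
python3 -m handwheel '[{"tx":-1,"ty":1.5,"tz":25,"roll":0},{"tx":-1,"ty":1,"tz":30,"roll":0},{"tx":0,"ty":0,"tz":22,"roll":0},{"tx":0,"ty":0,"tz":11,"roll":0},{"tx":0,"ty":0,"tz":5,"roll":0},{"tx":0,"ty":0,"tz":0,"roll":0},{"tx":0,"ty":0,"tz":0,"roll":0}]';  python3 -m handwheel '[{"tx":0,"ty":0,"tz":0,"roll":0},{"tx":0,"ty":0,"tz":0,"roll":0},{"tx":0,"ty":0,"tz":0,"roll":0},{"tx":0,"ty":0,"tz":0,"roll":0},{"tx":0,"ty":0,"tz":0,"roll":0},{"tx":0,"ty":0,"tz":0,"roll":0},{"tx":0,"ty":0,"tz":0,"roll":0}]' 20 50; python3 -m handwheel '[{"tx":0,"ty":0,"tz":-10,"roll":0},{"tx":0,"ty":0,"tz":-25,"roll":0},{"tx":0,"ty":0,"tz":-35,"roll":0},{"tx":0,"ty":0,"tz":-38,"roll":0},{"tx":0,"ty":0,"tz":-38,"roll":0},{"tx":0,"ty":0,"tz":-30,"roll":0},{"tx":0,"ty":0,"tz":-20,"roll":0},{"tx":0,"ty":0,"tz":-8,"roll":0},{"tx":0,"ty":0,"tz":0,"roll":0}]'
```

```text
t: 27.4
tool_pos: [0.6177, -0.1716, 0.0133]
tool_rot: [1.617, 2.69, 0.001]
contact_force: [0.2, 1.0, -0.6]
opening: 0.0602
grip_force: 0.0
t: 27.98
tool_pos: [0.618, -0.1717, 0.0136]
tool_rot: [1.616, 2.69, 0.001]
contact_force: [-1.5, -0.3, 6.5]
opening: 0.0327
grip_force: 50.3
t: 28.73
tool_pos: [0.6175, -0.1714, 0.2186]
tool_rot: [1.615, 2.689, 0.001]
contact_force: [0.2, 0.1, -0.2]
opening: 0.0328
grip_force: 49.7
```

The grip on the cap is shallow (TCP 13.6 mm above the bench). I'll set it back down on its spot and take it about 7 mm deeper.

```bash
python3 -m handwheel '[{"tx":0,"ty":0,"tz":15,"roll":0},{"tx":0,"ty":0,"tz":30,"roll":0},{"tx":0,"ty":0,"tz":38,"roll":0},{"tx":0,"ty":0,"tz":38,"roll":0},{"tx":0,"ty":0,"tz":35,"roll":0},{"tx":0,"ty":0,"tz":25,"roll":0},{"tx":0,"ty":0,"tz":12,"roll":0},{"tx":0,"ty":0,"tz":6,"roll":0},{"tx":0,"ty":0,"tz":3,"roll":0},{"tx":0,"ty":0,"tz":0,"roll":0},{"tx":0,"ty":0,"tz":0,"roll":0}]'; python3 -m handwheel '[{"tx":0,"ty":0,"tz":0,"roll":0},{"tx":0,"ty":0,"tz":0,"roll":0},{"tx":0,"ty":0,"tz":0,"roll":0},{"tx":0,"ty":0,"tz":0,"roll":0}]' 60; python3 go.py 617 -171 6 118
```

```text
t: 29.65
tool_pos: [0.6154, -0.1705, 0.0133]
tool_rot: [-1.616, -2.69, 0.001]
contact_force: [-4.2, 2.8, 8.4]
opening: 0.0328
grip_force: 51.3
t: 29.98
tool_pos: [0.6159, -0.1708, 0.0125]
tool_rot: [-1.617, -2.692, 0.0]
contact_force: [0.2, -0.7, 0.2]
opening: 0.0598
grip_force: 0.0
t 29.98 yaw 118.02 d tool mm [-0.7  0.9  6.5] roll 0.0003 tilt [ 1.e-03 -8.e-04 -1.e+00]
after roll d [-0.7  0.9  6.5]
```

```bash
python3 -m handwheel '[{"tx":0,"ty":0,"tz":4,"roll":0},{"tx":0,"ty":0,"tz":3,"roll":0},{"tx":0,"ty":0,"tz":0,"roll":0},{"tx":0,"ty":0,"tz":0,"roll":0},{"tx":0,"ty":0,"tz":0,"roll":0}]';  python3 -m handwheel '[{"tx":0,"ty":0,"tz":0,"roll":0},{"tx":0,"ty":0,"tz":0,"roll":0},{"tx":0,"ty":0,"tz":0,"roll":0},{"tx":0,"ty":0,"tz":0,"roll":0},{"tx":0,"ty":0,"tz":0,"roll":0},{"tx":0,"ty":0,"tz":0,"roll":0},{"tx":0,"ty":0,"tz":0,"roll":0}]' 20 60
```

```text
t: 30.4
tool_pos: [0.6164, -0.171, 0.0062]
tool_rot: [-1.618, -2.693, 0.0]
contact_force: [0.0, 1.2, 0.3]
opening: 0.0601
grip_force: 0.0
t: 30.98
tool_pos: [0.6169, -0.1712, 0.0069]
tool_rot: [1.617, 2.692, 0.0]
contact_force: [0.1, -0.5, 3.0]
opening: 0.0327
grip_force: 60.9
```

```bash
python3 -m handwheel '[{"tx":0,"ty":0,"tz":-10,"roll":0},{"tx":0,"ty":0,"tz":-25,"roll":0.108},{"tx":0,"ty":0,"tz":-35,"roll":0.108},{"tx":0,"ty":0,"tz":-38,"roll":0.108},{"tx":0,"ty":0,"tz":-38,"roll":0.108},{"tx":0,"ty":0,"tz":-30,"roll":0.107},{"tx":0,"ty":0,"tz":-19,"roll":0.107},{"tx":0,"ty":0,"tz":-8,"roll":0},{"tx":0,"ty":0,"tz":0,"roll":0},{"tx":0,"ty":0,"tz":0,"roll":0},{"tx":0,"ty":0,"tz":0,"roll":0}]';python3 go.py 560.5 85 210 81
```

```text
t: 31.9
tool_pos: [0.6152, -0.1705, 0.2066]
tool_rot: [-2.384, -2.04, 0.003]
contact_force: [-0.4, -0.1, -1.1]
opening: 0.0328
grip_force: 60.5
t 31.9 yaw 81.09 d tool mm [244.  -93.6  -2.8] roll 0.0016 tilt [ 0.001  -0.0044 -1.    ]
after roll d [243.8 -94.   -2.8]
```

```bash
python3 -m handwheel '[{"tx":15,"ty":-6,"tz":0,"roll":0},{"tx":28,"ty":-11,"tz":0,"roll":0},{"tx":37,"ty":-14,"tz":0,"roll":0},{"tx":37,"ty":-14,"tz":0,"roll":0},{"tx":37,"ty":-14,"tz":0,"roll":0},{"tx":36,"ty":-14,"tz":0,"roll":0},{"tx":28,"ty":-11,"tz":0,"roll":0},{"tx":16,"ty":-6,"tz":0,"roll":0},{"tx":8,"ty":-3,"tz":0,"roll":0},{"tx":2,"ty":-1,"tz":0,"roll":0},{"tx":0,"ty":0,"tz":0,"roll":0},{"tx":0,"ty":0,"tz":0,"roll":0}]';python3 -m handwheel '[{"tx":0,"ty":0,"tz":0,"roll":0},{"tx":0,"ty":0,"tz":0,"roll":0},{"tx":0,"ty":0,"tz":0,"roll":0},{"tx":0,"ty":0,"tz":0,"roll":0}]';python3 go.py 560.5 85 210 81; python3 - <<'E'
from h import *
im,d=optics.get_image("side");cv2.imwrite('pics/s6.png',cv2.resize(im[130:220,260:380,::-1],(640,480),interpolation=2))
y=ctrl.get_obs()["tool_pos"][1]-.02
print((proj("side",[.547+.159*y,y,.22])-[260,130])*5.333)
E
```

```text
t: 32.9
tool_pos: [0.5617, 0.0839, 0.2088]
tool_rot: [-2.389, -2.04, 0.002]
contact_force: [0.1, 0.2, 0.2]
opening: 0.0326
grip_force: 60.5
t: 33.23
tool_pos: [0.5619, 0.084, 0.2094]
tool_rot: [2.39, 2.039, -0.0]
contact_force: [-0.8, 0.0, -0.4]
opening: 0.0323
grip_force: 60.5
t 33.23 yaw 80.95 d tool mm [ 0.7 -1.6 -0.6] roll -0.0009 tilt [-0.  0. -1.]
after roll d [ 0.7 -1.6 -0.6]
[265.75390784 281.7703951 ]
```

View pics/s6.png

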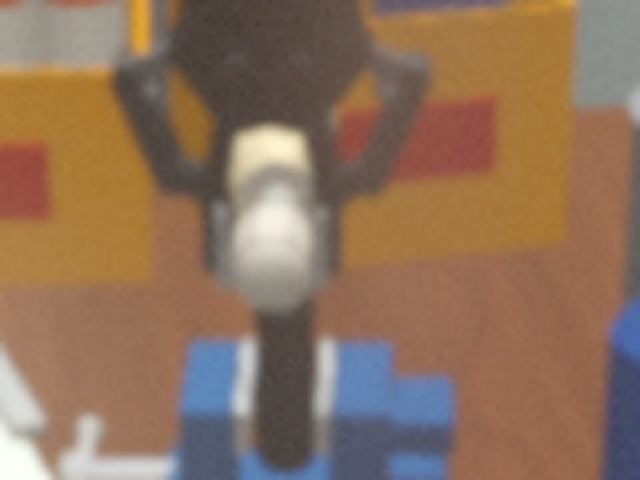

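The cap is held straight, dome towards the camera at ~(272,265) in the crop, just in front of the rod. I'll make the small correction and approach.

```bash
python3 -m handwheel '[{"tx":3,"ty":-1,"tz":-0.6,"roll":0},{"tx":6,"ty":-0.6,"tz":0,"roll":0},{"tx":5,"ty":0,"tz":0,"roll":0},{"tx":2,"ty":0,"tz":0,"roll":0},{"tx":0,"ty":0,"tz":0,"roll":0},{"tx":0,"ty":0,"tz":0,"roll":0}]';python3 go.py 565.1 114 210 81;python3 -m handwheel '[{"tx":2,"ty":0,"tz":0,"roll":0},{"tx":2,"ty":0,"tz":0,"roll":0},{"tx":2,"ty":0,"tz":0,"roll":0},{"tx":0,"ty":0,"tz":0,"roll":0}]' | sed -n '2p;4p';python3 -m handwheel '[{"tx":2,"ty":0,"tz":0,"roll":0},{"tx":2,"ty":0,"tz":0,"roll":0},{"tx":0,"ty":0,"tz":0,"roll":0}]' | sed -n '2p;4p';  python3 go.py 565.1 114 210 81
```

```text
t: 33.78
tool_pos: [0.5627, 0.1011, 0.21]
tool_rot: [2.388, 2.041, -0.0]
contact_force: [0.9, -1.3, -0.6]
opening: 0.0323
grip_force: 60.5
t 33.78 yaw 81.05 d tool mm [13.2  0.4 -0. ] roll 0.0008 tilt [-2.e-04 -0.e+00 -1.e+00]
after roll d [13.2  0.4 -0. ]
tool_pos: [0.5637, 0.1069, 0.21]
contact_force: [-0.1, -0.3, 0.6]
tool_pos: [0.5643, 0.1109, 0.21]
contact_force: [0.0, 0.1, -0.3]
t 34.37 yaw 81.02 d tool mm [3.2 0.3 0. ] roll 0.0003 tilt [ 1.e-04  0.e+00 -1.e+00]
after roll d [3.2 0.3 0. ]
```

```bash
for i in 1 2 3 ; do python3 -m handwheel '[{"tx":1.5,"ty":0,"tz":0,"roll":0},{"tx":1.5,"ty":0,"tz":0,"roll":0}]' | sed -n '2p;4p'; done; python3 go.py 567.2 127 210 81
```

```text
tool_pos: [0.5647, 0.1136, 0.21]
contact_force: [-0.6, -0.2, -0.5]
tool_pos: [0.5652, 0.1167, 0.21]
contact_force: [1.0, 0.4, -0.2]
tool_pos: [0.5657, 0.1197, 0.21]
contact_force: [-0.2, -0.9, -0.2]
t 34.87 yaw 81.01 d tool mm [7.5 0.4 0. ] roll 0.0001 tilt [ 0.  0. -1.]
after roll d [7.5 0.4 0. ]
```

Tip is inside the mouth with no side force; on to the catch.

```bash
for i in 1 2 3 4 ; do python3 -m handwheel '[{"tx":1.5,"ty":0,"tz":0,"roll":0},{"tx":1.5,"ty":0,"tz":0,"roll":0}]' | sed -n '2p;4p'; done
```

```text
tool_pos: [0.5661, 0.1226, 0.21]
contact_force: [1.0, 0.1, -1.5]
tool_pos: [0.5666, 0.1255, 0.21]
contact_force: [0.9, -1.2, -0.5]
tool_pos: [0.5671, 0.1277, 0.21]
contact_force: [0.2, -4.1, -0.7]
tool_pos: [0.5674, 0.1298, 0.2099]
contact_force: [-0.8, -7.4, 0.3]
```

```bash
for i in 1 2 3 4 ; do python3 -m handwheel '[{"tx":1,"ty":0,"tz":0,"roll":0},{"tx":1,"ty":0,"tz":0,"roll":0}]' | sed -n '2p;4p'; done
```

```text
tool_pos: [0.5677, 0.131, 0.2098]
contact_force: [-0.8, -10.2, 0.9]
tool_pos: [0.5679, 0.1323, 0.2097]
contact_force: [-2.5, -11.8, -0.2]
tool_pos: [0.5681, 0.1335, 0.2097]
contact_force: [-2.4, -14.5, 0.1]
tool_pos: [0.5683, 0.1347, 0.2097]
contact_force: [-2.3, -16.8, 0.6]
```

```bash
for i in 1 2 3 ; do python3 -m handwheel '[{"tx":0.8,"ty":0,"tz":0,"roll":0}]' | sed -n '2p;4p'; done
```

```text
tool_pos: [0.5685, 0.137, 0.2096]
contact_force: [-2.9, -8.5, -0.2]
tool_pos: [0.5685, 0.1379, 0.2095]
contact_force: [-1.9, -11.8, 0.1]
tool_pos: [0.5686, 0.1383, 0.2095]
contact_force: [-2.7, -13.3, 0.8]
```

```bash
python3 -m handwheel '[{"tx":1,"ty":0,"tz":0,"roll":0},{"tx":1,"ty":0,"tz":0,"roll":0},{"tx":0,"ty":0,"tz":0,"roll":0}]' | sed -n '2p;4p';python3 -m handwheel '[{"tx":-3,"ty":0,"tz":0,"roll":0},{"tx":-2.5,"ty":0,"tz":0,"roll":0},{"tx":0,"ty":0,"tz":0,"roll":0},{"tx":0,"ty":0,"tz":0,"roll":0},{"tx":0,"ty":0,"tz":0,"roll":0}]' | sed -n '2p;4p'
```

```text
tool_pos: [0.5689, 0.1391, 0.2095]
contact_force: [-3.3, -16.8, 1.6]
tool_pos: [0.5683, 0.1366, 0.2096]
contact_force: [-0.7, -6.6, -0.5]
```

```bash
python3 -m handwheel '[{"tx":-2.5,"ty":0,"tz":0,"roll":0},{"tx":0,"ty":0,"tz":0,"roll":0},{"tx":0,"ty":0,"tz":0,"roll":0}]' | sed -n '2p;4p'; python3 -m handwheel '[{"tx":0,"ty":0,"tz":0,"roll":0},{"tx":0,"ty":0,"tz":0,"roll":0},{"tx":0,"ty":0,"tz":0,"roll":0},{"tx":0,"ty":0,"tz":0,"roll":0},{"tx":0,"ty":0,"tz":0,"roll":0}]' 75; python3 -m handwheel '[{"tx":0,"ty":0,"tz":-15,"roll":0},{"tx":0,"ty":0,"tz":-30,"roll":0},{"tx":0,"ty":0,"tz":-35,"roll":0},{"tx":-20,"ty":0,"tz":-15,"roll":0},{"tx":-38,"ty":0,"tz":0,"roll":0},{"tx":-38,"ty":0,"tz":0,"roll":0},{"tx":-38,"ty":0,"tz":0,"roll":0},{"tx":-38,"ty":0,"tz":0,"roll":0},{"tx":-38,"ty":0,"tz":0,"roll":0},{"tx":-30,"ty":0,"tz":0,"roll":0},{"tx":-10,"ty":0,"tz":0,"roll":0},{"tx":0,"ty":0,"tz":0,"roll":0}]' | sed -n '2p;4p'; python3 - <<'E'
from h import *
im,d=optics.get_image("side");im2,d=optics.get_image("top");np.savez('top9.npz',im=im2)
o=[im[130:220,260:380],im2[180:270,160:280]]
cv2.imwrite('pics/s7.png',np.hstack([cv2.resize(i[:,:,::-1],(400,300),interpolation=2) for i in o]))
for s in(0,24,114,154):
    y=.2674-s*.988e-3;print(s,(proj("top",[.547+.159*y,y,.22])-[160,180])*3.333+[400,0])
E
```

```text
tool_pos: [0.5681, 0.1355, 0.2097]
contact_force: [0.3, -3.5, -1.4]
t: 37.78
tool_pos: [0.5683, 0.136, 0.2103]
tool_rot: [-2.388, -2.041, -0.001]
contact_force: [0.3, 0.2, -0.0]
opening: 0.0748
grip_force: 0.0
tool_pos: [0.5288, -0.1131, 0.3051]
contact_force: [-0.3, 0.9, 0.3]
0 [432.2075285   92.80482002]
24 [472.96064569  98.61784516]
114 [627.77752715 120.74450839]
154 [697.45209797 130.72435211]
```

View pics/s7.png

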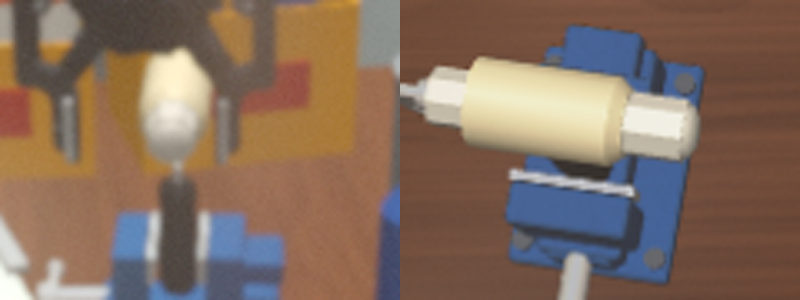

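The top crop shows spacer (445,95), roller (550,110) and cap (660,128) packed tight. The dome ends at ~698, against 697 predicted for home. Handing in.

```bash
python3 -c "
from station import ctrl
print(ctrl.finish_job())"
```

```text
the job is handed in; nothing more can be done
None
```

The paint roller is assembled and the job is handed in: spacer against the collar, roller with its bevelled end outwards, and the end cap snapped home against it. The highest push I measured was about 17 N, everything was let go, and it took about 39 s.

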